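# Clamp a painting panel in the crank-fed panel vice

## Task

Slide the white-faced painting panel along the bed of the panel vice until one edge lies flat against the metal end stop at the far side. Then wind the crank on the moving carriage clockwise (seen from above) until its jaw holds the panel snug and square between jaw and wooden fence, the panel still against the end stop; do not crush it. Leave the other things on the bench where they are.

Things in the scene. Friction and masses are not known exactly. Their poses are not given: they have to be found in the camera images.
- jig: the panel vice's wooden base board, fixed to the bench, 260 mm (x) by 360 mm (y), 18 mm thick. Origin on the bench under the board; x away from the robot and y to the left at zero yaw. The board spans x -160..+100, y -195..+165 mm of this frame; its top (the bed) is 18 mm above the origin. Its near (-x) side is open
- fence (a point): middle of the foot of the wooden fence's face, on the bed, at (-30, -165, 18) mm of jig; the face looks to +y, runs along the whole right end of the board (260 mm) and stands 30 mm above the bed. Axes as jig
- stop (a point): a point at the foot of the metal end stop's face, on the bed, at (70, -120, 18) mm of jig; the face looks to -x (the near side), runs from y = -165 to -40 mm of jig and stands 30 mm above the bed. Axes as jig
- seat (a point): the point on the bed, at (20, -120, 18) mm of jig, where the middle of the panel's underside lies when it is against both end stop and fence. Axes as jig
- panel: a loose painting panel, wood with a white face, 100 mm (its x) by 90 mm (its y), 30 mm thick, about 0.25 kg, lying on the bed near the fence, 70 to 110 mm short of the end stop and turned by up to 0.25 rad from the vice's axes. Origin: centre of its underside; z up
- carriage: the moving carriage, sliding along y of jig, to the fence (-y) as the crank is wound. Origin: on the bed, middle of the jaw face, which looks to -y; x = 0, y = +20 to -15 mm of jig at the start, y = -75 mm when the jaw meets the seated panel. Jaw 100 mm wide, 37 mm high; body 111 mm long behind the jaw face. A direct push hardly moves it (30 N): the crank drives it
- crank (a joint): angle of the crank wheel, rad, growing clockwise seen from above; the carriage moves 8 mm to the fence per rad (0: jaw face at y = +20 mm of jig; about 11.9: jaw on the seated panel). Stays where left. Turning takes about 0.24 N m (5 to 6 N at the handle), more once the jaw presses on the panel: 14 N at the handle clamps it well, 50 N crushes it
- crank_axis (a point): point on the crank's vertical axis at half height of its handle, 108 mm above the bench; travels with the carriage, 60 mm behind the jaw face. The wheel is a black disc 110 mm across, its top 76 mm above the bench, with a hub 26 mm across and 5 mm higher
- crank_handle (a point): middle of the upright steel crank handle, 108 mm above the bench: a round pin 18 mm across, standing from the disc (76 mm) to 130 mm above the bench, 45 mm off the crank's axis; goes round with the wheel
- tape: a roll of paper tape lying flat on the near left of the base board, 84 mm across, 22 mm high; not to be disturbed. Origin: centre of its underside
- jar: a closed glass jar 68 mm across, 85 mm high, standing beyond the left end of the vice; not to be disturbed. Origin: centre of its underside
- tin: a paint tin 74 mm across, 95 mm high, standing behind the vice; not to be disturbed. Origin: centre of its underside
- cup: an open white cup 76 mm across, 90 mm high, standing behind the vice; not to be disturbed. Origin: centre of its underside
- glue: a white glue bottle 52 mm across, 140 mm high, standing to the right of the vice; not to be disturbed. Origin: centre of its underside
- brush: a brush 190 mm long lying on the bench in front of the vice; not to be disturbed. Origin: centre of its underside
- stapler: a black stapler 130 x 36 x 49 mm lying to the right of the vice; not to be disturbed. Origin: centre of its underside
- pyramid: a four-sided cardboard pyramid, about 90 mm across the corners and 75 mm high, beyond the left end of the vice; not to be disturbed. Origin: centre of its underside
Things that resemble listed ones, but are neither listed nor needed, are in the scene too. Leave any green or pink look-alike of the panel alone.

How it is judged:
On the way:
1. the panel lies flat against the end stop, before the jaw has closed (x of panel in the frame of jig between 0.015 and 0.025 m and z of panel in the frame of jig between 0.014 and 0.022 m and angle between the x axis of panel and the x axis of jig, either way round below 0.06 rad and y of carriage in the frame of jig above -0.07 m), for 0.2 s.
At the end, for the whole second after the job is handed in: The panel lies flat on the bed, against the end stop within 5 mm, square to the vice within 0.06 rad and against the fence within 3 mm, and the jaw presses on it (more than 1 N, jaw face within 2 mm of y = -75 mm); panel at rest (x of panel in the frame of jig between 0.015 and 0.025 m and z of panel in the frame of jig between 0.014 and 0.022 m and angle between the x axis of panel and the x axis of jig, either way round below 0.06 rad and y of panel in the frame of jig between -0.124 and -0.117 m and y of carriage in the frame of jig below -0.073 m and contact force between carriage and panel above 1 N and linear speed of panel below 0.01 m/s); the robot touches nothing.
It fails at once if the panel was crushed: the jaw pressed on it with more than 250 N (contact force between carriage and panel above 250 N).
It fails at once if one of the other things was moved more than 40 mm (distance of any of tape, jar, tin, cup, glue, brush, stapler, pyramid from where it was at the start of the episode above 0.04 m).
It also fails if it takes over 72 s, if anything falls off the work surface, if the arm or the gripper's body presses on something with over 40 N, if the wrist force passes 120 N, or if a joint passes its speed limit or range.

## Robot

A 6-joint arm with a two-finger parallel gripper is mounted at the origin on the work surface. World frame = base frame: x ahead of the robot, y to its left, z up, the work surface at z = 0. Lengths are in m, angles in rad, forces in N, time in s.
With the tool pointing down it reaches from about 0.3 to 0.875 m from the base axis. Payload 6.4 kg.
Tool frame: the origin (TCP) lies at the very end of the fingers, on their centre line; the grasp point (between the pads) lies ctrl.pinch_z behind it (ctrl.pinch_z is the distance from the TCP to the grasp point, in m); y points along the fingers, z is the direction in which the jaws open and shut, and the axes are right-handed (so a half turn about y gives the same grasp; the last joint's range is limited). The gripper opens to 85 mm and grips with 20 to 120 N. Pads are 22 mm wide; open, the fingers measure 114 mm over their backs; the gripper's body (76 mm by 85 mm) begins 54 mm behind the grasp point. The pads swing forward as they close: fully open they stand 13 mm farther back than shut.
Start: joints at [1.029, 0.181, 1.607, -0, 1.354, -0.206], TCP at [0.189, 0.543, 0.231] pointing down, gripper open.
Joint ranges: [-2.99, 2.99], [-0.89, 2.07], [0.3, 2.58], [-1.14, 4.28], [0, 2.63], [-3.12, 3.12]. Speed limits (rad/s): [2.57, 2.57, 3.01, 3.14, 3.14, 3.14].

## Interface

Orientations are given as a unit quaternion [w, x, y, z].
In Python, from bench import ctrl gives the robot as it stands.
- The arm moves only by the shell command python3 -m pendant 'ROWS'. ROWS is JSON, one flat list of numbers, 7 for each row, row after row: the shift along the world's x, y, z in m, then the turn, a rotation vector about the world's x, y, z in degrees, then the finger opening in m, from 0 to 0.0854. In form: [tx, ty, tz, rx, ry, rz, hand, tx, ty, tz, rx, ry, rz, hand, ...]. A call has 1 to 12 rows; each row shifts and turns the commanded pose from where the row before left it; what a row does not reach is not made up. A row lasts 1/8 s, in which the tool goes at most 62.5 mm and 10.7 degrees, less where a joint would pass 70% of its speed; a pose out of reach is approached as far as the arm can. A call with a gripper value outside its range is refused whole. The fingers move at their own pace and stop on an object; the grip force is fixed at half the most. Time passes only in rows, so rows that do not move let the fingers close. It gives the time, the measured TCP pose, the force and the opening at its end, in the units of the state.
- ctrl.get_obs(): the state, without advancing time (a new reading comes with each control period).
- ctrl.camera(name): name is "scene" or "top" or "wrist"; returns the picture (420x560x3 uint8, red, green, blue); there is no depth.
- ctrl.camera_info(name): a dict with "fx", "fy", "cx", "cy" (pixels), "k1" (the pictures are not rectified: a ray, as slopes to the right and down, at radius r is drawn at 1 + k1 r^2 times it, then the intrinsics apply), "origin" and "rotation" of the camera in the world; the wrist camera has in their place "tool_from_camera" (4x4, takes a point from camera to tool coordinates, whose origin is the TCP and whose axes are the tool frame's). Camera axes: x right, y down, z forward; pixel columns grow to the right and rows downward; lengths in m; the calibration is good to about 2 mm. A picture is of the moment at which its call begins: read the wrist's pose just before it. camera_info takes no time and is no camera call.
- ctrl.hand_in(): hands the job in, once; it reports no verdict.
Trained networks look in the newest picture that a camera, given by its name, has taken for a name from the list of things; names that differ only in an ending like _2 or _b are one class to them, and where a whole thing is asked for, a point or a joint stands for the part that bears it (a point fixed in the world has none). Each returns a list of dicts, best first, with "score" (0 to 1); they miss things now and then, are a little off and sometimes report something else, mostly with a low value. They report only what shows in the picture. A call takes as long as a camera call. They do not tell look-alikes from the thing itself.
- ctrl.silhouettes(target, camera): "mask" (420x560 bool, what is visible of it) and "bbox" ([left, top, right, bottom] in pixels, round what is visible of it).
The state is a dict: "time_s": time; "q": joint angles; "dq": joint speeds; "joint_efforts": joint torques, N m; "eef_pos": TCP position; "eef_rot": TCP orientation; "wrist_force": force on the tool from outside, world axes, zero at the start; "torque": the same for the moment, N m; "opening": opening from 0.0 (shut) to 1.0 (fully open).
Only numpy, scipy, OpenCV 4.12 (cv2) and the standard library are available. Lean on these libraries where they do the work, as an engineer would, in place of code of your own. Each camera call takes 0.05 s, during which the arm holds its last target.

## Working session

There is one attempt and no reset: what is moved stays moved. The work goes in short steps, Python scripts to look and compute and a shell command to move; the robot and the scene stay as the last step left them, time stands still between calls to the robot, and variables do not carry over. Pictures are saved under pics/ and viewed, and the job is handed in when it is done.

```bash
ls; mkdir -p pics
cat > h.py <<'E'
import numpy as np, cv2
from bench import ctrl
def save(name,img): cv2.imwrite('pics/'+name,img[:,:,::-1])
E
python3 - <<'E'
from h import *
o=ctrl.get_obs();print(o)
for c in ['scene','top','wrist']:
    i=ctrl.camera_info(c);print(c,i)
    save(c+'0.png',ctrl.camera(c))
print(ctrl.pinch_z)
E
```

```text
pics
{'time_s': 0.0, 'q': array([ 1.02869990e+00,  1.81544987e-01,  1.60798466e+00,  1.35132026e-05,
        1.35376648e+00, -2.06292309e-01]), 'dq': array([ 0.00191677, -0.00158253, -0.00010443,  0.00108011, -0.00026085,
        0.00057908]), 'joint_efforts': array([ 8.71266093e-04, -4.44877625e+01, -3.51334977e+01, -2.08412912e-04,
        9.25006141e-03,  4.04776671e-06]), 'eef_pos': array([0.18917483, 0.54242867, 0.2303932 ]), 'eef_rot': array([-0.6966038 ,  0.69772158, -0.1183931 ,  0.11794413]), 'wrist_force': array([-0.11043819,  0.4419743 , -0.62935798]), 'torque': array([ 0.01331   ,  0.00447994, -0.0055455 ]), 'opening': 1.0036919381092946}
scene {'fx': 383.7112022126384, 'fy': 383.7112022126384, 'cx': 268.6156554205977, 'cy': 210.49869996192677, 'k1': -0.08191379583484809, 'origin': array([1.20346986, 0.17636973, 0.81170758]), 'rotation': array([-0.22380635,  0.53294076,  0.75359622, -0.31301374])}
top {'fx': 491.49675574201336, 'fy': 491.49675574201336, 'cx': 276.9529994837908, 'cy': 211.74214305224243, 'k1': -0.05148509019497255, 'origin': array([ 0.45804847, -0.03903643,  1.38617518]), 'rotation': array([ 0.03461203, -0.69997255,  0.71287511, -0.02548562])}
wrist {'fx': 304.7020741085161, 'fy': 304.7020741085161, 'cx': 279.2039973709841, 'cy': 210.9721467929343, 'k1': -0.0001835089195704064, 'tool_from_camera': array([[-1.23168578e-03,  9.64209017e-01,  2.65140442e-01,
        -6.68099820e-02],
       [ 1.01287504e-03, -2.65139304e-01,  9.64209585e-01,
        -1.42402381e-01],
       [ 9.99998729e-01,  1.45615737e-03, -6.50054933e-04,
         4.98675710e-04],
       [ 0.00000000e+00,  0.00000000e+00,  0.00000000e+00,
         1.00000000e+00]])}
0.0187
```

View pics/scene0.png

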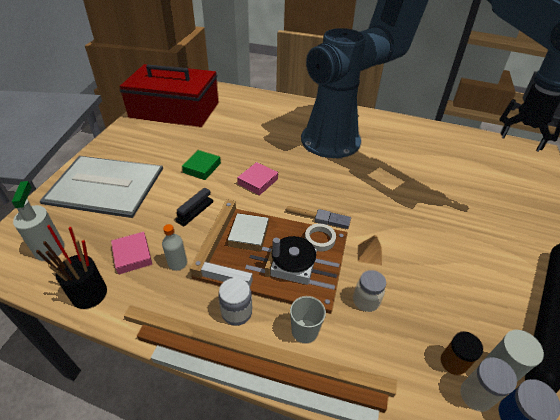

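View pics/top0.png

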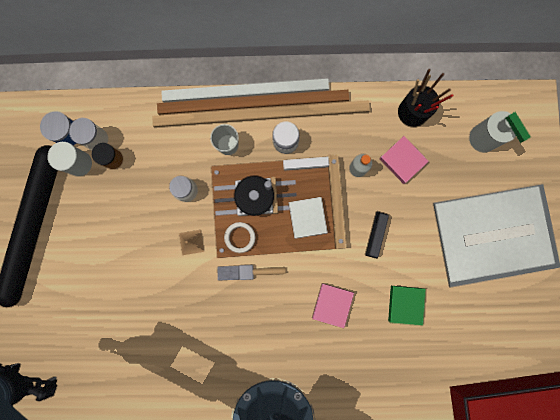

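View pics/wrist0.png

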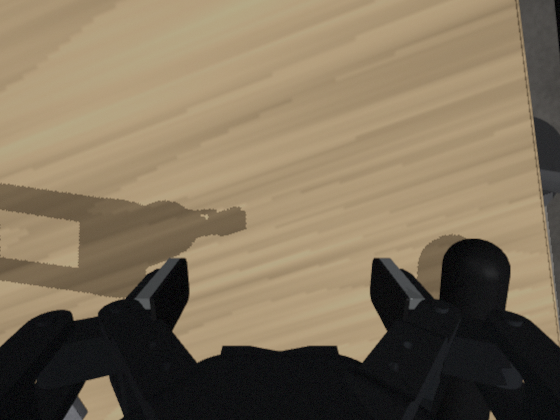

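The top view shows the vice at (213-345, 157-257). The white panel is at (308,217), the crank disc at (254,195) with its handle at (270,184), and the end stop at (306,163). The fence is on the right at x≈338. The pink and green blocks are look-alikes outside the vice.

```bash
cat >> h.py <<'E'
from scipy.spatial.transform import Rotation as R
def Rq(q): return R.from_quat([q[1],q[2],q[3],q[0]]).as_matrix()
def cam(name,obs=None):
    i=ctrl.camera_info(name)
    if name=='wrist':
        T=i['tool_from_camera'];Rt=Rq(obs['eef_rot'])
        return i,Rt@T[:3,:3],Rt@T[:3,3]+obs['eef_pos']
    return i,Rq(i['rotation']),np.array(i['origin'])
def K(i): return np.array([[i['fx'],0,i['cx']],[0,i['fy'],i['cy']],[0,0,1]])
def ray(c,px):
    i,Rm,o=c
    p=cv2.undistortPoints(np.array(px,float).reshape(-1,1,2),K(i),np.array([i['k1'],0,0,0]))[:,0]
    d=np.c_[p,np.ones(len(p))]@Rm.T
    return o,d
def atz(c,px,z):
    o,d=ray(c,px); return o+d*((z-o[2])/d[:,2])[:,None]
def proj(c,P):
    i,Rm,o=c
    P=(np.array(P,float).reshape(-1,3)-o)@Rm
    return cv2.projectPoints(P,np.zeros(3),np.zeros(3),K(i),np.array([i['k1'],0,0,0]))[0][:,0]
def tri(rays):
    A=np.zeros((3,3));b=np.zeros(3)
    for o,d in rays:
        d=d/np.linalg.norm(d);M=np.eye(3)-np.outer(d,d);A+=M;b+=M@o
    return np.linalg.solve(A,b)
E
python3 - <<'E'
from h import *
im=ctrl.camera('top'); c=cam('top')
print(c[1])
for n in ['jig','panel','carriage','crank','crank_handle','tape','tin','cup','glue','stapler']:
    for s in ctrl.silhouettes(n,'top')[:3]:
        m=s['mask'];rr=cv2.minAreaRect(np.argwhere(m)[:,::-1].astype(np.float32))
        print(n,round(s['score'],2),s['bbox'],rr, m.sum())
big=cv2.resize(im[140:275,195:375],None,fx=4.4,fy=4.4,interpolation=cv2.INTER_CUBIC);save('topcrop.png',big)
E
```

```text
[[-0.01768087 -0.9962218   0.08502659]
 [-0.99975023  0.01877782  0.01211882]
 [-0.01366964 -0.08479108 -0.99630498]]
jig 0.9 [213.1, 156.6, 342.2, 258.3] ((277.4765930175781, 205.9803009033203), (94.4696044921875, 128.7316131591797), 85.03025817871094) 10092
jig 0.64 [165.8, 175.5, 199.4, 203.2] ((183.5, 188.0), (28.991378784179688, 23.33452033996582), 45.0) 567
panel 0.95 [311.1, 283.9, 351.0, 327.7] ((332.132080078125, 305.5377197265625), (34.0654182434082, 37.22470474243164), 15.945395469665527) 1248
panel 0.64 [380.0, 137.5, 429.6, 183.6] ((403.8481140136719, 159.38673400878906), (37.68501281738281, 36.42141342163086), 48.012786865234375) 1258
panel 0.59 [290.7, 195.5, 325.9, 233.5] ((306.9189147949219, 217.01351928710938), (36.49657440185547, 33.04419708251953), 80.53767395019531) 1196
carriage 0.74 [233.9, 176.5, 274.9, 216.3] ((254.5, 195.5), (39.0, 43.0), 90.0) 1524
crank 0.68 [231.9, 176.9, 275.4, 218.8] ((253.0, 195.5), (41.0, 40.0), 90.0) 1352
crank 0.16 [271.0, 126.6, 299.3, 158.0] ((285.0, 137.0), (32.0, 26.0), 90.0) 707
crank_handle 0.97 [233.9, 175.3, 274.4, 216.3] ((253.0, 195.0), (40.0, 38.0), 90.0) 1248
crank_handle 0.58 [271.3, 124.0, 301.7, 158.3] ((285.0, 137.0), (32.0, 26.0), 90.0) 701
tape 0.63 [225.5, 220.7, 252.1, 250.0] ((239.0, 237.5), (27.577163696289062, 28.991374969482422), 45.0) 239
tin 0.57 [273.0, 125.6, 300.3, 155.2] ((285.0, 137.0), (32.0, 26.0), 90.0) 701
cup 0.59 [212.3, 125.0, 240.1, 156.3] ((225.5, 139.5), (31.0, 27.0), 90.0) 704
glue 0.66 [351.1, 155.8, 372.0, 175.5] ((360.0, 164.50001525878906), (19.091880798339844, 24.748737335205078), 45.0) 399
glue 0.6 [212.4, 153.1, 342.1, 258.7] ((277.6428527832031, 206.58712768554688), (93.55187225341797, 128.44085693359375), 84.85723114013672) 9979
stapler 0.96 [361.6, 212.1, 390.1, 256.8] ((376.4990234375, 234.12879943847656), (14.336751937866211, 46.10249328613281), 14.470293045043945) 623
```

View pics/topcrop.png

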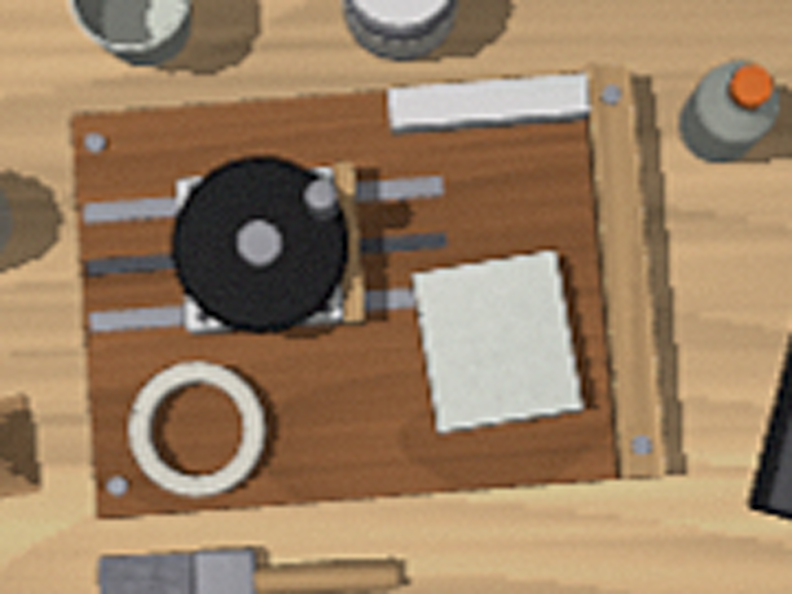

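```bash
cat >> h.py <<'E'
def jig2w(J,p):
    p=np.array(p,float).reshape(-1,3);c,s=np.cos(J[2]),np.sin(J[2])
    return np.c_[J[0]+c*p[:,0]-s*p[:,1],J[1]+s*p[:,0]+c*p[:,1],p[:,2]]
def w2jig(J,p):
    p=np.array(p,float).reshape(-1,3);c,s=np.cos(J[2]),np.sin(J[2]);d=p[:,:2]-np.array(J[:2])
    return np.c_[c*d[:,0]+s*d[:,1],-s*d[:,0]+c*d[:,1],p[:,2]]
E
python3 - <<'E'
from h import *
from scipy.optimize import least_squares
c=cam('top')
cp=lambda l:(np.array(l,float)+.5)/4.4+[195,140]-.5
px=cp([(72,116),(98,517),(663,475),(590,65),(392,128),(618,478)])
P=np.array([(.1,.165,.018),(-.16,.165,.018),(-.16,-.195,.048),(.1,-.165,.048),(.07,-.04,.048),(-.16,-.165,.048)])
f=lambda J:(proj(c,jig2w(J,P))-px).ravel()
r=least_squares(f,[.5,-.04,0]);J=r.x;print(J,r.fun.round(2))
pc=cp([(412,275),(556,252),(582,408),(438,432)])
print(atz(c,pc,.048).round(4)); pj=w2jig(J,atz(c,pc,.048));print(pj.round(4),pj.mean(0))
for a in range(4): e=pj[(a+1)%4]-pj[a];print(np.hypot(*e[:2]),np.degrees(np.arctan2(e[1],e[0])))
print('hub',w2jig(J,atz(c,cp([(259,242)]),.081)),'handle top',w2jig(J,atz(c,cp([(320,195)]),.130)), atz(c,cp([(320,195)]),.130),atz(c,cp([(259,242)]),.081))
print('jaw',w2jig(J,atz(c,cp([(354,163),(362,318)]),.055)))
# scene cam
c2=cam('scene');print(proj(c2,jig2w(J,P)).round(1))
for nm,z,p in [('tin',.095,(285,131)),('cup',.09,(225,135)),('glue',.14,(365,159)),('tape',.04,(240,237))]:
  print(nm,atz(c,[p],z),w2jig(J,atz(c,[p],z)))
im=ctrl.camera('scene');save('scenecrop.png',cv2.resize(im[190:320,160:370],None,fx=3.8,fy=3.8,interpolation=cv2.INTER_CUBIC))
E
```

```text
[ 0.61953909 -0.00704808  0.05334947] [-0.48 -0.87 -0.84  0.16  1.41  0.35 -0.68  0.08 -0.08 -0.26  0.62  0.47]
[[ 0.5981 -0.0541  0.048 ]
 [ 0.6108 -0.144   0.048 ]
 [ 0.5134 -0.1576  0.048 ]
 [ 0.5003 -0.0683  0.048 ]]
[[-0.0239 -0.0459  0.048 ]
 [-0.016  -0.1363  0.048 ]
 [-0.114  -0.1447  0.048 ]
 [-0.1224 -0.0548  0.048 ]] [-0.06907214 -0.0954165   0.048     ]
0.09074684928435983 -85.02326868565207
0.09829097930940385 -175.0896039923217
0.0902928235029362 95.33836790858317
0.09886140695901484 5.174955161164943
hub [[-0.0004837   0.04597017  0.081     ]] handle top [[0.01848558 0.00582763 0.13      ]] [[ 6.37687619e-01 -2.43013093e-04  1.30000000e-01]] [[0.61660476 0.0388309  0.081     ]]
jaw [[ 0.04780143 -0.01491353  0.055     ]
 [-0.04903916 -0.01301171  0.055     ]]
[[331.8 310.2]
 [347.6 231.4]
 [226.1 198.5]
 [199.9 270.2]
 [252.1 272.6]
 [235.7 200.5]]
tin [[ 0.78475778 -0.04871023  0.095     ]] [[ 0.16276202 -0.05041303  0.095     ]]
cup [[0.77857525 0.11288906 0.09      ]] [[0.16520544 0.11128602 0.09      ]]
glue [[ 0.69603808 -0.25235021  0.14      ]] [[ 0.06330962 -0.24903238  0.14      ]]
tape [[0.50536906 0.07985014 0.04      ]] [[-0.10937382  0.0928626   0.04      ]]
```

View pics/scenecrop.png

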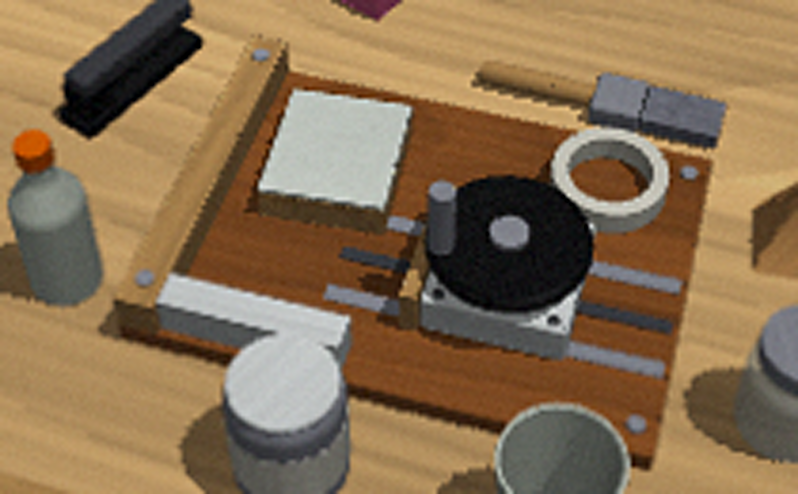

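Run:
```python
from h import *
o=ctrl.get_obs();print(Rq(o['eef_rot']).round(3))
J=[.6195,-.0070,.0533]
for n,p in [('prepush',(-.075,-.028,.03)),('pushend',(-.075,-.06,.03)),('near',(-.145,-.12,.03)),('end',(-.041,-.12,.03)),('handle',(.0185,.0058,.09))]: print(n,jig2w(J,p))
```

```text
[[ 0.944  0.     0.33 ]
 [-0.33   0.     0.944]
 [ 0.    -1.     0.   ]]
prepush [[ 0.5460982  -0.03895584  0.03      ]]
pushend [[ 0.54780299 -0.0709104   0.03      ]]
near [[ 0.48109889 -0.13455443  0.03      ]]
end [[ 0.5849512  -0.12901385  0.03      ]]
handle [[ 6.37664734e-01 -2.22653441e-04  9.00000000e-02]]
```

```bash
python3 -m pendant '[0.025,-0.055,0,0,0,0,0.04, 0.025,-0.055,0,0,0,2,0.04, 0.025,-0.055,0,0,0,2,0.04, 0.025,-0.055,0,0,0,2,0.04, 0.025,-0.055,0,0,0,2,0.0, 0.025,-0.055,0,0,0,2,0.0, 0.025,-0.055,0,0,0,2,0.0, 0.025,-0.055,0,0,0,2,0.0, 0.025,-0.055,0,0,0,2,0.0, 0.025,-0.055,0,0,0,2,0.0, 0.025,-0.02,0,0,0,2,0.0, 0.02,0,0,0,0,2.3,0]'
python3 - <<'E'
from h import *
o=ctrl.get_obs();im=ctrl.camera('wrist');save('w1.png',im);print(o['eef_pos'],Rq(o['eef_rot']).round(3).tolist(),o['opening'])
E
```

```text
time_s: 2.25
eef_pos: [0.4854, -0.0293, 0.2314]
eef_rot: [-0.707, 0.707, 0.018, -0.018]
wrist_force: [-0.4, 0.3, -0.7]
opening: -0.002
[ 0.48541038 -0.02926703  0.2313827 ] [[0.999, 0.0, -0.051], [0.051, -0.0, 0.999], [0.0, -1.0, -0.0]] -0.0016538133202720748
```

View pics/w1.png

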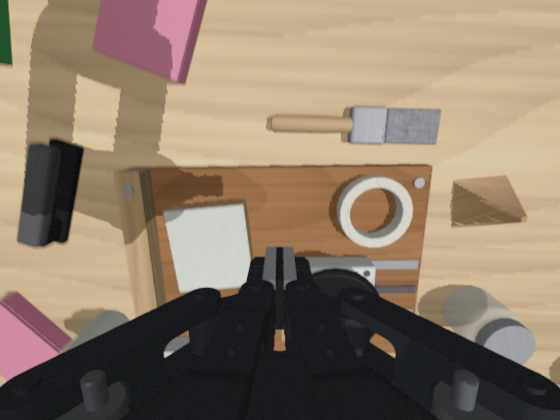

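Run:
```python
from h import *
o=ctrl.get_obs();c=cam('wrist',o);t=cam('top')
cp=lambda l:(np.array(l,float)+.5)/4.4+[195,140]-.5
for w,p in [((244,203),(438,432)),((165.5,210.5),(582,408)),((431,165),(98,517)),((172,289),(556,252))]:
    print(tri([(lambda r:(r[0],r[1][0]))(ray(c,[w])),(lambda r:(r[0],r[1][0]))(ray(t,cp([p])))]).round(4))
J=[.6195,-.0070,.0533]
print(w2jig(J,atz(c,[(431,165),(152,167.5)],.018)).round(4),w2jig(J,atz(c,[(119,171),(147,169)],.048)).round(4))
pj=w2jig(J,atz(c,[(244,203),(165.5,210.5),(172,290)],.048));print(pj.round(4))
print('pred',proj(c,jig2w(J,[(-.16,.165,.018),(-.16,-.165,.018),(-.16,-.195,.048),(-.16,-.165,.048),(-.1094,.0929,.04)])).round(1))
```

```text
[ 0.5004 -0.0668  0.0576]
[ 0.5155 -0.1561  0.0455]
[0.4525 0.1465 0.0179]
[ 0.6087 -0.1447  0.0583]
[[-0.1576  0.1618  0.018 ]
 [-0.1541 -0.163   0.018 ]] [[-0.1542 -0.1862  0.048 ]
 [-0.1564 -0.1559  0.048 ]]
[[-0.1191 -0.0533  0.048 ]
 [-0.1104 -0.1407  0.048 ]
 [-0.0118 -0.1426  0.048 ]]
pred [[434.  162.9]
 [149.7 162.4]
 [110.  165.6]
 [138.1 165.6]
 [373.9 209.9]]
```

```bash
python3 -m pendant '[0.028,-0.002,0,0,0,0,0, 0.028,-0.002,0,0,0,0,0, 0,0,-0.05,0,0,0,0, 0,0,-0.05,0,0,0,0, 0,0,-0.05,0,0,0,0, 0,0,-0.04,0,0,0,0,0,0,-0.013,0,0,0,0,0,0,0,0,0,0,0]'
python3 - <<'E'
from h import *
o=ctrl.get_obs();im=ctrl.camera('wrist');save('w2.png',im);print(o['eef_pos'],w2jig([.6195,-.007,.0533],o['eef_pos']))
E
```

```text
time_s: 3.3
eef_pos: [0.5403, -0.0309, 0.0283]
eef_rot: [0.707, -0.707, -0.019, 0.019]
wrist_force: [0.1, -0.8, 0.7]
opening: 0.003
[ 0.54025233 -0.03091148  0.02831705] [[-0.08040901 -0.01965562  0.02831705]]
```

View pics/w2.png

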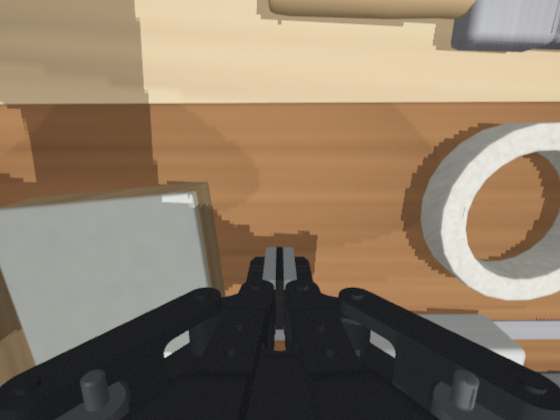

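The fingers are down beside the panel's left face, whose edge is at about (210,190)-(222,300), and clear of the tape at (500,210). I'll push the panel toward the fence.

```bash
python3 -m pendant '[0,-0.006,0,0,0,0,0, 0,-0.006,0,0,0,0,0, 0,-0.006,0,0,0,0,0, 0,-0.005,0,0,0,0,0, 0.001,-0.005,0,0,0,0,0,0.001,-0.004,0,0,0,0,0,0,-0.003,0,0,0,0,0,0,-0.001,0,0,0,0,0]'
python3 - <<'E'
from h import *
o=ctrl.get_obs();im=ctrl.camera('wrist');save('w3.png',im);print(o['eef_pos'],w2jig([.6195,-.007,.0533],o['eef_pos']))
E
```

```text
time_s: 4.35
eef_pos: [0.5425, -0.0673, 0.0282]
eef_rot: [0.707, -0.707, -0.019, 0.019]
wrist_force: [-0.2, 1.3, 2.3]
opening: 0.0
[ 0.54248623 -0.06726223  0.02823043] [[-0.08011485 -0.05607376  0.02823043]]
```

View pics/w3.png

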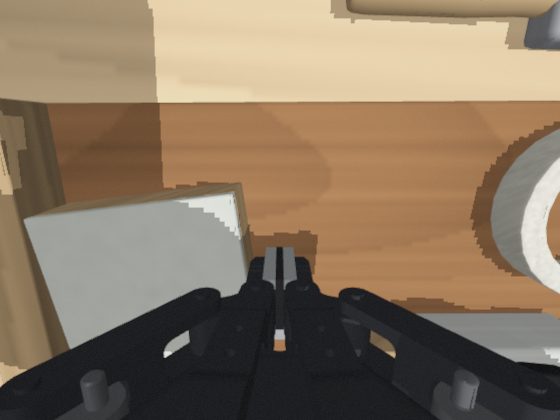

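Contact is made; the panel's left edge is at (245,210) and it is nearing the fence at (60,200). I'll continue in small steps.

```bash
python3 -m pendant '[0,-0.003,0,0,0,0,0, 0,-0.003,0,0,0,0,0,0,-0.002,0,0,0,0,0]';python3 -m pendant '[0,-0.002,0,0,0,0,0, 0,-0.002,0,0,0,0,0,0,0,0,0,0,0,0]';python3 - <<'E'
from h import *
o=ctrl.get_obs();im=ctrl.camera('wrist');save('w4.png',im);print(o['eef_pos'],w2jig([.6195,-.007,.0533],o['eef_pos']))
E
```

```text
time_s: 4.78
eef_pos: [0.5431, -0.0698, 0.0283]
eef_rot: [0.71, -0.704, -0.019, 0.018]
wrist_force: [6.7, 30.8, 5.7]
opening: 0.002
time_s: 5.15
eef_pos: [0.5441, -0.0703, 0.0284]
eef_rot: [0.711, -0.702, -0.02, 0.018]
wrist_force: [11.6, 40.5, 4.8]
opening: 0.001
[ 0.54406242 -0.07030102  0.02840157] [[-0.0787028  -0.05919221  0.02840157]]
```

View pics/w4.png

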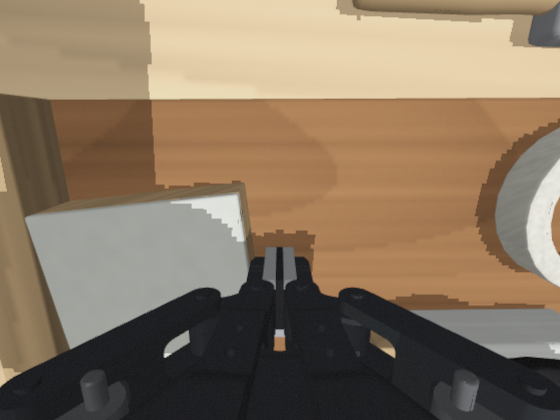

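The force reached 40 N while the panel is still turned about 5°. Its near corner has jammed on the fence. I'll back off, move further along x and push nearer the far corner.

```bash
python3 -m pendant '[0,0.01,0,0,0,0,0, 0,0.015,0,0,0,0,0, 0.015,0.001,0,0,0,0,0,0.017,0.001,0,0,0,0,0, 0,-0.006,0,0,0,0,0,0,-0.005,0,0,0,0,0,0,-0.004,0,0,0,0,0,0,-0.002,0,0,0,0,0]';python3 - <<'E'
from h import *
o=ctrl.get_obs();im=ctrl.camera('wrist');save('w5.png',im);print(o['eef_pos'],w2jig([.6195,-.007,.0533],o['eef_pos']))
E
```

```text
time_s: 6.2
eef_pos: [0.5752, -0.0682, 0.0287]
eef_rot: [0.708, -0.706, -0.019, 0.018]
wrist_force: [6.2, 9.5, 0.6]
opening: -0.004
[ 0.575202   -0.06820955  0.02866998] [[-0.04749602 -0.05876266  0.02866998]]
```

View pics/w5.png

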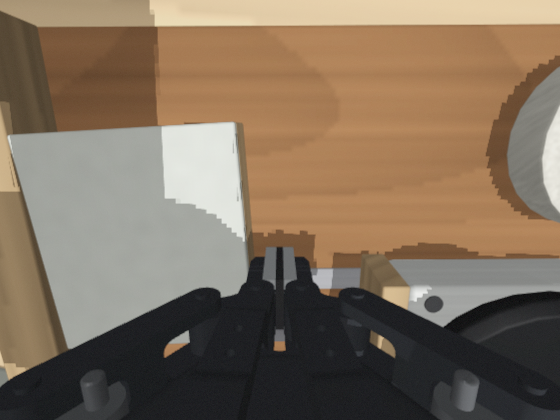

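The panel is squaring up, with its edge tilt down to about 3.5°. I'll push a bit more.

```bash
python3 -m pendant '[0,-0.002,0,0,0,0,0,0,-0.002,0,0,0,0,0,0,0,0,0,0,0,0]';python3 -m pendant '[0,-0.002,0,0,0,0,0, 0,-0.002,0,0,0,0,0,0,0,0,0,0,0,0]';python3 - <<'E'
from h import *
o=ctrl.get_obs();im=ctrl.camera('wrist');save('w6.png',im);print(o['eef_pos'],w2jig([.6195,-.007,.0533],o['eef_pos']))
E
```

```text
time_s: 6.62
eef_pos: [0.5751, -0.0715, 0.0286]
eef_rot: [0.708, -0.706, -0.019, 0.018]
wrist_force: [5.5, 9.0, -0.1]
opening: -0.001
time_s: 7.0
eef_pos: [0.575, -0.0718, 0.0286]
eef_rot: [0.71, -0.704, -0.019, 0.018]
wrist_force: [7.5, 24.9, 3.4]
opening: 0.0
[ 0.57501934 -0.07175301  0.02861059] [[-0.0478672  -0.06229136  0.02861059]]
```

View pics/w6.png

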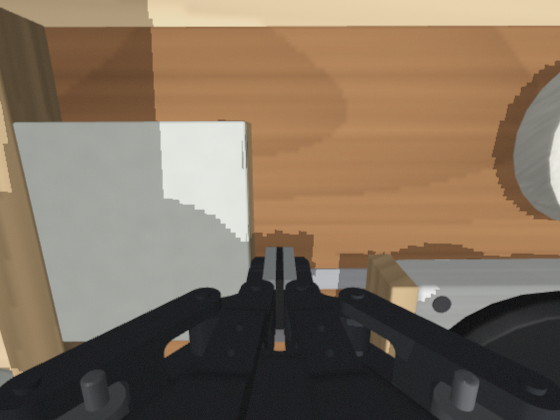

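The panel is now square against the fence. Next I'll retreat, lift, and go round to the near face with the fingers spread to 40 mm.

```bash
python3 -m pendant '[0,0.012,0,0,0,0,0, 0,0,0.045,0,0,0,0.04, -0.05,-0.035,0,0,0,0,0.04,-0.047,-0.034,0,0,0,0,0.04, 0,0,-0.03,0,0,0,0.04, 0,0,-0.017,0,0,0,0.04,0,0,0,0,0,0,0.04]';python3 - <<'E'
from h import *
o=ctrl.get_obs();im=ctrl.camera('wrist');save('w7.png',im);print(o['eef_pos'],w2jig([.6195,-.007,.0533],o['eef_pos']),o['opening'])
E
```

```text
time_s: 7.92
eef_pos: [0.4763, -0.1334, 0.0249]
eef_rot: [0.707, -0.706, -0.018, 0.02]
wrist_force: [-0.3, -0.7, 0.1]
opening: 0.462
[ 0.4762587  -0.13341557  0.02491341] [[-0.14977264 -0.11860489  0.02491341]] 0.461577158108057
```

View pics/w7.png

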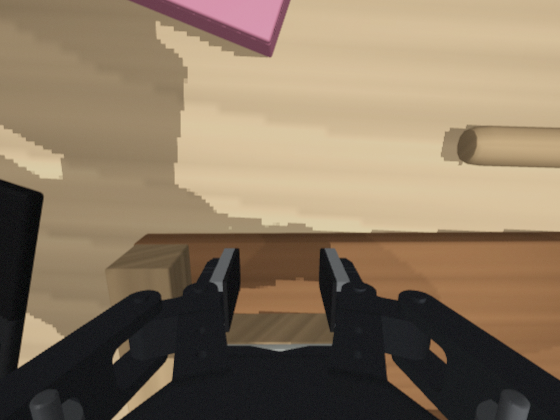

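The fingers stand in front of the panel's near face, which shows at (280,330), and clear of the fence at (190,260). I'll push along +x.

```bash
python3 -m pendant '[0.01,0.0005,0,0,0,0,0.04,0.01,0.0005,0,0,0,0,0.04,0.01,0.0005,0,0,0,0,0.04,0.01,0.0005,0,0,0,0,0.04,0.01,0.0005,0,0,0,0,0.04,0.01,0.0005,0,0,0,0,0.04,0.01,0.0005,0,0,0,0,0.04,0.008,0.0005,0,0,0,0,0.04,0.008,0.0005,0,0,0,0,0.04,0.007,0.0005,0,0,0,0,0.04]';python3 - <<'E'
from h import *
o=ctrl.get_obs();im=ctrl.camera('top');print(o['eef_pos'],w2jig([.6195,-.007,.0533],o['eef_pos']),o['opening'])
big=cv2.resize(im[140:275,195:375],None,fx=4.4,fy=4.4,interpolation=cv2.INTER_CUBIC);save('t8.png',big)
E
```

```text
time_s: 9.22
eef_pos: [0.5711, -0.1291, 0.0262]
eef_rot: [-0.707, 0.707, 0.019, -0.019]
wrist_force: [-1.6, -0.3, 0.5]
opening: 0.466
[ 0.57109105 -0.12911013  0.02623359] [[-0.0548456  -0.11935775  0.02623359]] 0.46617777839326724
```

View pics/t8.png

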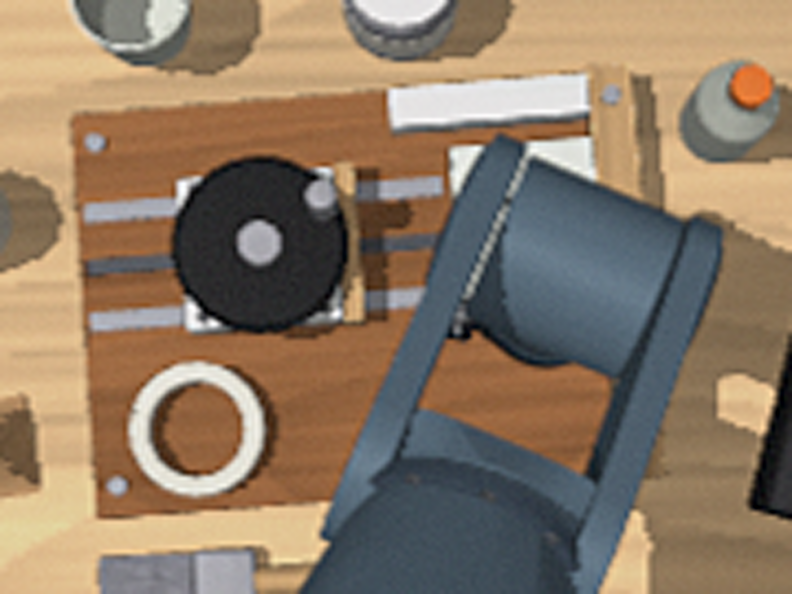

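The panel slides square along the fence. Its far edge at (450-590,145) is about 10 mm short of the stop.

```bash
python3 -m pendant '[0.006,0.0003,0,0,0,0,0.04,0.005,0.0003,0,0,0,0,0.04,0.003,0,0,0,0,0,0.04]';python3 -m pendant '[0.002,0,0,0,0,0,0.04,0.002,0,0,0,0,0,0.04,0,0,0,0,0,0,0.04]'
```

```text
time_s: 9.65
eef_pos: [0.5847, -0.1285, 0.0262]
eef_rot: [0.707, -0.707, -0.019, 0.019]
wrist_force: [-3.4, 0.3, 1.8]
opening: 0.463
time_s: 10.02
eef_pos: [0.5861, -0.1284, 0.0262]
eef_rot: [0.707, -0.707, -0.017, 0.021]
wrist_force: [-12.1, 0.3, 9.1]
opening: 0.47
```

```bash
python3 -m pendant '[0.002,0,0,0,0,0,0.04,0,0,0,0,0,0,0.04,-0.006,0,0,0,0,0,0.04,-0.015,0,0,0,0,0,0.04,-0.02,0.005,0.05,0,0,0,0.06,0,0.03,0.06,0,0,0,0.06,0,0.05,0.05,0,0,0,0.06,0,0.04,0.03,0,0,0,0.06,0,0,0,0,0,0,0.06]';python3 - <<'E'
from h import *
im=ctrl.camera('top')
big=cv2.resize(im[140:275,195:375],None,fx=4.4,fy=4.4,interpolation=cv2.INTER_CUBIC);save('t9.png',big)
o=ctrl.get_obs();im=ctrl.camera('wrist');save('w9.png',im);print(o['eef_pos'])
E
```

```text
time_s: 11.15
eef_pos: [0.5517, -0.0094, 0.2101]
eef_rot: [-0.706, 0.707, 0.023, -0.017]
wrist_force: [-0.3, -0.2, -0.3]
opening: 0.7
[ 0.55065577 -0.01058276  0.20799614]
```

View pics/t9.png

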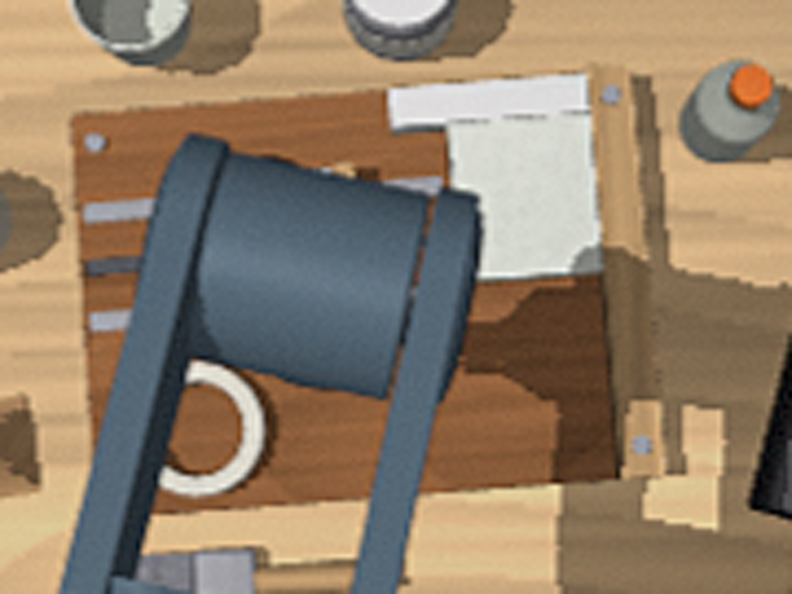

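View pics/w9.png

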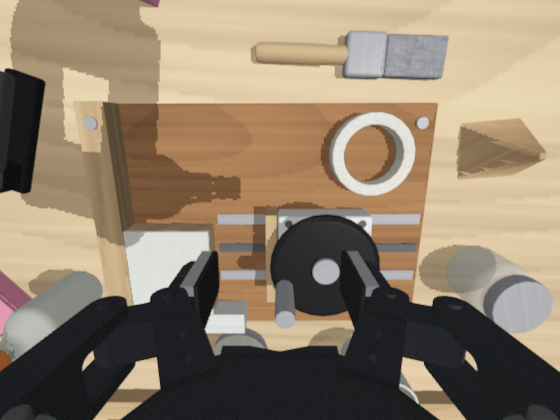

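The panel sits flush with the stop and the fence. In the wrist view the hub is at (326,271), the handle top at (286,318) and the disc beneath it. I'll measure the crank from these two views.

Run:
```python
from h import *
o=ctrl.get_obs();c=cam('wrist',o);t=cam('top')
cp=lambda l:(np.array(l,float)+.5)/4.4+[195,140]-.5
f=lambda cc,p:(lambda r:(r[0],r[1][0]))(ray(cc,[p]))
for n,w,p in [('hub',(326,271),(259,242)),('handle',(286,318),(320,195))]:
    print(n,tri([f(c,w),f(t,cp([p])[0])]).round(4))
J=[.6195,-.0070,.0533]
print('wrist-only hub',atz(c,[(326,271)],.081),'handle',atz(c,[(286,318)],.130), atz(t,cp([(259,242)]),.081),atz(t,cp([(320,195)]),.13))
print(w2jig(J,atz(c,[(437,103),(426,121.5)],.018)))
print('stop/panel top',w2jig(J,atz(t,cp([(448,124),(588,114),(602,273)]),.048)))
im=ctrl.camera('wrist')
save('w9c.png',cv2.resize(im[190:350,220:420],None,fx=3.5,fy=3.5,interpolation=cv2.INTER_CUBIC))
```

```text
hub [0.6175 0.039  0.0744]
handle [ 6.385e-01 -2.000e-04  1.242e-01]
wrist-only hub [[0.61431549 0.03757085 0.081     ]] handle [[ 0.63454553 -0.00078444  0.13      ]] [[0.61660476 0.0388309  0.081     ]] [[ 6.37687619e-01 -2.43013093e-04  1.30000000e-01]]
[[-0.16061777  0.16095061  0.018     ]
 [-0.14239504  0.15205642  0.018     ]]
stop/panel top [[ 0.06925341 -0.07533483  0.048     ]
 [ 0.06920579 -0.16317862  0.048     ]
 [-0.03115496 -0.16381723  0.048     ]]
```

View pics/w9c.png

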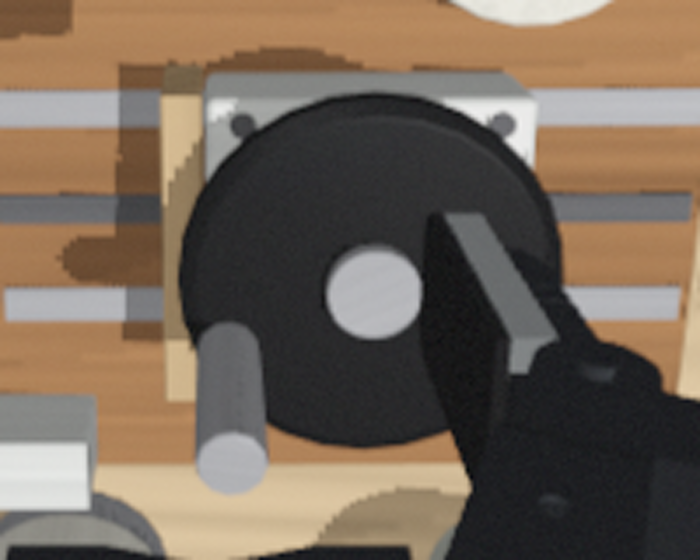

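```bash
python3 -m pendant '[0,0,0,0,0,0,0.06]'; python3 -c "
from h import *
o=ctrl.get_obs();print(o['eef_pos'],Rq(o['eef_rot']).round(4).tolist())"
```

```text
time_s: 11.42
eef_pos: [0.5489, -0.0122, 0.205]
eef_rot: [0.707, -0.707, -0.018, 0.019]
wrist_force: [0.1, -0.3, -0.7]
opening: 0.704
[ 0.54888611 -0.01219224  0.20496333] [[0.9986, -0.0021, -0.052], [0.052, 0.0004, 0.9986], [-0.0021, -1.0, 0.0005]]
```

```bash
python3 -m pendant '[0.044,0.006,0,0,0,0,0.06,0.044,0.006,0,0,0,0,0.06,0,0,-0.05,0,0,0,0.06,0,0,0,0,0,0,0.06,0,0,0,0,0,0,0.06]'
python3 - <<'E'
from h import *
o=ctrl.get_obs();im=ctrl.camera('wrist');save('w10.png',im);c=cam('wrist',o);print(o['eef_pos'])
E
```

```text
time_s: 12.05
eef_pos: [0.6373, 0.0, 0.1567]
eef_rot: [0.707, -0.707, -0.018, 0.019]
wrist_force: [0.1, 1.1, 0.5]
opening: 0.707
[6.37250363e-01 4.56485378e-06 1.56685981e-01]
```

View pics/w10.png

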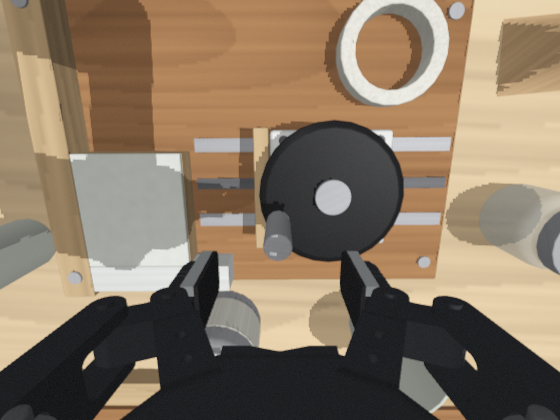

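```bash
python3 - <<'E'
from h import *
o=ctrl.get_obs();c=cam('wrist',o)
print(atz(c,[(332.5,197)],.081),atz(c,[(278.5,246)],.13), proj(c,[[.6165,.038,.081],[.637,-.0005,.13]]))
E
python3 -m pendant '[0,0,-0.04,0,0,0,0.06,0,0,-0.024,0,0,0,0.06,0,0,0,0,0,0,0.06]'
```

```text
[[0.61881447 0.03848882 0.081     ]] [[ 6.39823976e-01 -4.33882091e-05  1.30000000e-01]] [[332.15317724 193.89360948]
 [277.98701613 241.54358908]]
time_s: 12.48
eef_pos: [0.6367, 0.0005, 0.0923]
eef_rot: [0.707, -0.707, -0.018, 0.019]
wrist_force: [1.0, 0.4, 0.3]
opening: 0.703
```

```bash
python3 -m pendant '[0.001,0,0,0,0,0,0.01,0,0,0,0,0,0,0.01,0,0,0,0,0,0,0.01,0,0,0,0,0,0,0.01,0,0,0,0,0,0,0.01,0,0,0,0,0,0,0.01]'
python3 - <<'E'
from h import *
o=ctrl.get_obs();im=ctrl.camera('wrist');save('w11.png',im);print(o['eef_pos'],o['opening'],o['wrist_force'])
E
```

```text
time_s: 13.22
eef_pos: [0.6403, -0.0006, 0.0948]
eef_rot: [-0.706, 0.708, 0.02, -0.017]
wrist_force: [1.0, -4.0, 6.6]
opening: 0.194
[ 6.40298433e-01 -5.82363631e-04  9.47517614e-02] 0.19393556397824793 [ 0.97993471 -4.00328078  6.64914631]
```

View pics/w11.png

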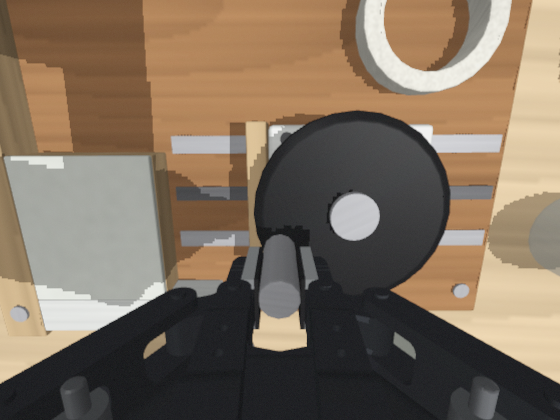

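The pin is held between the pads (opening 16.5 mm). I'll work out the spiral increments.

Run:
```python
from h import *
th0=-62;r=45
def P(k,st=10):
    a=np.radians(th0-st*k);d=np.radians(st*k)*8
    return np.array([r*np.cos(a)+.0533*d,r*np.sin(a)-.9986*d])
for k in range(44): print(k,th0-10*k,(P(k+1)-P(k)).round(1), (P(k+1)-P(0)).round(1))
```

```text
0 -62 [-7.1 -4.5] [-7.1 -4.5]
1 -72 [-7.6 -3.2] [-14.7  -7.6]
2 -82 [-7.8 -1.8] [-22.5  -9.4]
3 -92 [-7.7 -0.4] [-30.2  -9.9]
4 -102 [-7.4  0.9] [-37.6  -9. ]
5 -112 [-6.9  2.2] [-44.5  -6.8]
6 -122 [-6.2  3.3] [-50.7  -3.5]
7 -132 [-5.3  4.3] [-56.    0.9]
8 -142 [-4.2  5.2] [-60.2   6.1]
9 -152 [-3.   5.8] [-63.2  11.9]
10 -162 [-1.7  6.2] [-64.9  18.1]
11 -172 [-0.3  6.4] [-65.2  24.6]
12 -182 [1.  6.4] [-64.2  31. ]
13 -192 [2.4 6.1] [-61.8  37.1]
14 -202 [3.6 5.6] [-58.2  42.7]
15 -212 [4.8 4.9] [-53.4  47.5]
16 -222 [5.8 4. ] [-47.6  51.5]
17 -232 [6.7 2.9] [-40.9  54.4]
18 -242 [7.3 1.7] [-33.6  56. ]
19 -252 [7.7 0.4] [-25.9  56.4]
20 -262 [ 7.9 -1. ] [-18.   55.4]
21 -272 [ 7.9 -2.4] [-10.1  53.1]
22 -282 [ 7.6 -3.7] [-2.6 49.4]
23 -292 [ 7.1 -5. ] [ 4.5 44.4]
24 -302 [ 6.3 -6.1] [10.8 38.3]
25 -312 [ 5.4 -7.1] [16.3 31.2]
26 -322 [ 4.3 -8. ] [20.6 23.2]
27 -332 [ 3.1 -8.6] [23.8 14.6]
28 -342 [ 1.8 -9. ] [25.6  5.6]
29 -352 [ 0.5 -9.2] [26.1 -3.7]
30 -362 [-0.9 -9.2] [ 25.2 -12.8]
31 -372 [-2.2 -8.9] [ 23.  -21.7]
32 -382 [-3.5 -8.4] [ 19.5 -30.1]
33 -392 [-4.6 -7.7] [ 14.8 -37.8]
34 -402 [-5.7 -6.7] [  9.2 -44.5]
35 -412 [-6.5 -5.7] [  2.7 -50.2]
36 -422 [-7.1 -4.5] [ -4.5 -54.7]
37 -432 [-7.6 -3.2] [-12.  -57.8]
38 -442 [-7.8 -1.8] [-19.8 -59.6]
39 -452 [-7.7 -0.4] [-27.5 -60.1]
40 -462 [-7.4  0.9] [-34.9 -59.2]
41 -472 [-6.9  2.2] [-41.8 -57. ]
42 -482 [-6.2  3.3] [-48.  -53.7]
43 -492 [-5.3  4.3] [-53.3 -49.3]
```

```bash
python3 -m pendant '[-0.0071,-0.0045,0,0,0,0,0.01,-0.0076,-0.0032,0,0,0,0,0.01,-0.0078,-0.0018,0,0,0,0,0.01,-0.0077,-0.0004,0,0,0,0,0.01,0,0,0,0,0,0,0.01]'
python3 - <<'E'
from h import *
o=ctrl.get_obs();im=ctrl.camera('wrist');save('w12.png',im);print(o['eef_pos'],o['opening'],o['wrist_force'],o['torque'])
E
```

```text
time_s: 13.9
eef_pos: [0.6109, -0.0111, 0.0948]
eef_rot: [-0.706, 0.708, 0.021, -0.016]
wrist_force: [2.8, -6.2, 4.3]
opening: 0.193
[ 0.61087375 -0.01107614  0.09480586] 0.19283544331837774 [ 2.75070851 -6.19718916  4.32579462] [-0.82486269 -0.46934237  0.03456059]
```

View pics/w12.png

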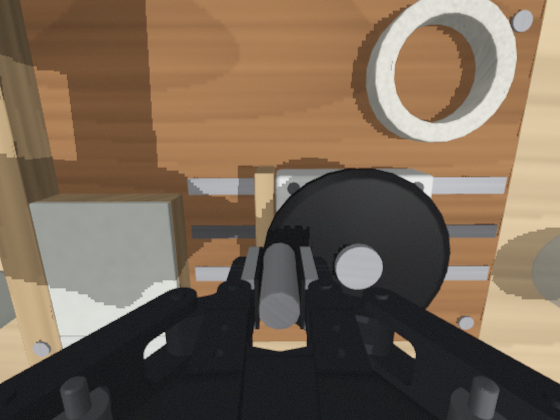

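The crank follows with low forces and the carriage is moving. I'll continue the spiral.

```bash
python3 -m pendant '[-0.0074,0.0009,0,0,0,0,0.01,-0.0069,0.0022,0,0,0,0,0.01,-0.0062,0.0033,0,0,0,0,0.01,-0.0053,0.0043,0,0,0,0,0.01,-0.0042,0.0052,0,0,0,0,0.01]'; python3 -m pendant '[-0.003,0.0058,0,0,0,0,0.01,-0.0017,0.0062,0,0,0,0,0.01,-0.0003,0.0064,0,0,0,0,0.01,0.001,0.0064,0,0,0,0,0.01]'
python3 - <<'E'
from h import *
o=ctrl.get_obs();im=ctrl.camera('wrist');save('w13.png',im);print(o['eef_pos'],o['opening'],o['wrist_force'],o['torque'])
E
```

```text
time_s: 14.58
eef_pos: [0.5791, -0.0052, 0.0948]
eef_rot: [-0.7, 0.713, 0.018, -0.018]
wrist_force: [-12.9, -52.2, 11.9]
opening: 0.195
time_s: 15.08
eef_pos: [0.5578, 0.0259, 0.0931]
eef_rot: [-0.705, 0.709, 0.004, -0.032]
wrist_force: [-49.2, -2.9, 12.8]
opening: 0.128
[0.55784642 0.02590174 0.09314667] 0.12793310256389748 [-49.17821843  -2.85250411  12.79463288] [-0.53893728  7.50740375 -0.18584276]
```

View pics/w13.png

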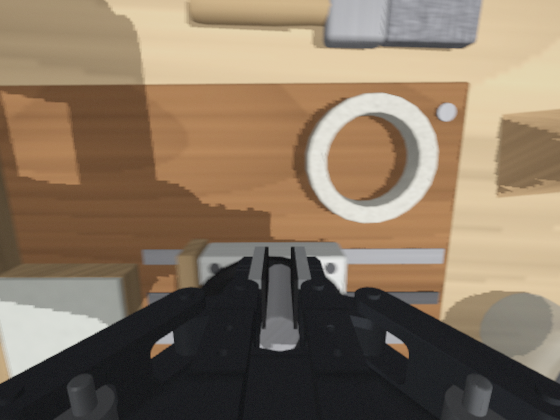

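The forces rose to about 50 N and the pin slid to the edge of the pads, so my circle is off. I'll open, let the arm relax and re-measure.

```bash
python3 -m pendant '[0,0,0,0,0,0,0.05,0,0,0,0,0,0,0.06,0,0,0,0,0,0,0.06,0,0,0,0,0,0,0.06]'
python3 - <<'E'
from h import *
o=ctrl.get_obs();im=ctrl.camera('wrist');save('w14.png',im);print(o['eef_pos'],o['opening'],o['wrist_force'],o['torque'])
im=ctrl.camera('scene');save('s14.png',cv2.resize(im[190:320,160:370],None,fx=3.8,fy=3.8,interpolation=cv2.INTER_CUBIC))
E
```

```text
time_s: 15.62
eef_pos: [0.5747, 0.0315, 0.0925]
eef_rot: [0.707, -0.707, -0.019, 0.019]
wrist_force: [0.7, 0.9, -0.6]
opening: 0.704
[0.57471436 0.03152347 0.09248933] 0.7036776517445231 [ 0.71213458  0.90033224 -0.61231381] [-0.00791455 -0.02358483  0.01373565]
```

View pics/w14.png

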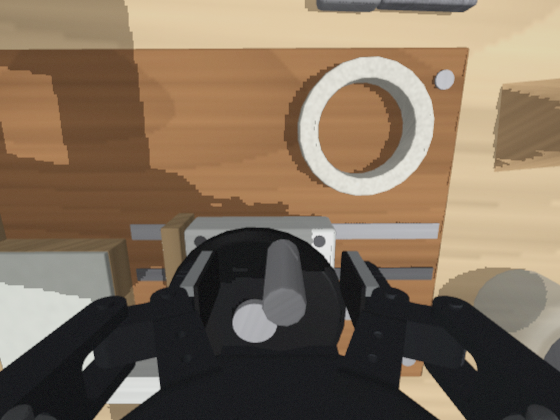

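View pics/s14.png

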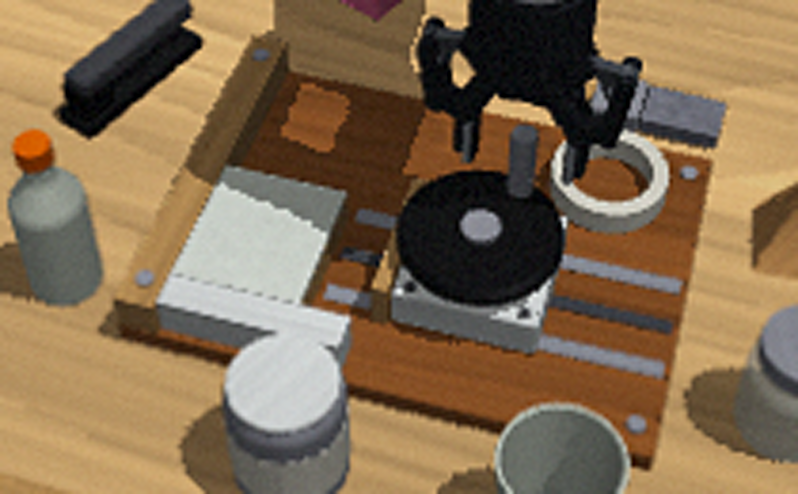

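Run:
```python
from h import *
o=ctrl.get_obs();c=cam('wrist',o)
h=atz(c,[(255,321)],.081)[0];p=atz(c,[(284.5,306)],.13)[0];b=atz(c,[(283,246)],.076)[0]
d=p-h;print(h,p,np.hypot(*d[:2]),np.degrees(np.arctan2(d[1],d[0])))
J=[.6195,-.0070,.0533];print(w2jig(J,h))
```

```text
[0.61708791 0.02007943 0.081     ] [0.57493111 0.03397009 0.13      ] 0.04438632421534614 161.76295035890698
[[-0.00096602  0.02716947  0.081     ]]
```

Run:
```python
from h import *
o=ctrl.get_obs();print(np.degrees(o['q']).round(1),Rq(o['eef_rot'])[:2,0])
```

```text
[  -8.7   19.6   98.1    0.    62.3 -101.7] [0.99856873 0.05348326]
```

Axis, radius and pitch match my model: 136° turned gives 19 mm. The trouble was pin friction in a non-turning hard grip. I'll regrip tangentially and turn the tool along with the wheel.

```bash
python3 -m pendant '[0,0.0025,0,0,0,-10,0.06,0,0,0,0,0,-10,0.06,0,0,0,0,0,-1,0.05,0,0,0,0,0,0,0.01,0,0,0,0,0,0,0.01,0,0,0,0,0,0,0.01,0,0,0,0,0,0,0.01,0,0,0,0,0,0,0.01]'
python3 - <<'E'
from h import *
o=ctrl.get_obs();im=ctrl.camera('wrist');save('w15.png',im);print(o['eef_pos'],o['opening'],o['wrist_force'],o['torque'])
r=45
P=lambda k,th0=162,st=10:np.array([r*np.cos(np.radians(th0-st*k))+.0533*np.radians(st*k)*8,r*np.sin(np.radians(th0-st*k))-.9986*np.radians(st*k)*8])
for k in range(32): print(k,162-10*k,(P(k+1)-P(k)).round(1),(P(k+1)-P(0)).round(1))
E
```

```text
time_s: 16.73
eef_pos: [0.5743, 0.0339, 0.0925]
eef_rot: [-0.698, 0.698, -0.11, 0.11]
wrist_force: [-1.0, -0.0, 1.9]
opening: 0.196
[0.57429044 0.03392875 0.09251223] 0.1957637526883551 [-1.02868347 -0.02005035  1.90625568] [0.02935727 0.13769123 0.01269519]
0 162 [3.1 5.8] [3.1 5.8]
1 152 [4.3 5.2] [ 7.5 11. ]
2 142 [5.4 4.3] [12.9 15.4]
3 132 [6.3 3.3] [19.2 18.7]
4 122 [7.1 2.2] [26.3 20.8]
5 112 [7.6 0.9] [33.9 21.7]
6 102 [ 7.9 -0.4] [41.7 21.3]
7 92 [ 7.9 -1.8] [49.7 19.5]
8 82 [ 7.7 -3.2] [57.4 16.3]
9 72 [ 7.3 -4.5] [64.7 11.9]
10 62 [ 6.7 -5.7] [71.3  6.2]
11 52 [ 5.8 -6.7] [77.1 -0.5]
12 42 [ 4.8 -7.7] [81.9 -8.2]
13 32 [ 3.6 -8.4] [ 85.6 -16.6]
14 22 [ 2.4 -8.9] [ 87.9 -25.5]
15 12 [ 1.  -9.2] [ 89.  -34.6]
16 2 [-0.3 -9.2] [ 88.6 -43.9]
17 -8 [-1.7 -9. ] [ 86.9 -52.9]
18 -18 [-3.  -8.6] [ 83.9 -61.5]
19 -28 [-4.2 -8. ] [ 79.7 -69.5]
20 -38 [-5.3 -7.1] [ 74.5 -76.6]
21 -48 [-6.2 -6.1] [ 68.3 -82.7]
22 -58 [-6.9 -5. ] [ 61.4 -87.7]
23 -68 [-7.4 -3.7] [ 53.9 -91.4]
24 -78 [-7.7 -2.4] [ 46.2 -93.7]
25 -88 [-7.8 -1. ] [ 38.5 -94.7]
26 -98 [-7.6  0.4] [ 30.9 -94.3]
27 -108 [-7.1  1.7] [ 23.8 -92.7]
28 -118 [-6.5  2.9] [ 17.3 -89.8]
29 -128 [-5.7  4. ] [ 11.6 -85.8]
30 -138 [-4.6  4.9] [  6.9 -81. ]
31 -148 [-3.5  5.6] [  3.5 -75.4]
```

View pics/w15.png

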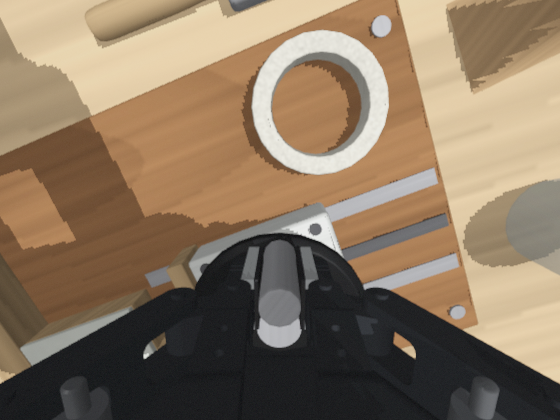

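The pin is centred between the pads and lined up with the hub, with low force. I'll turn with the wheel, 10° per row.

```bash
python3 -m pendant '[0.0031,0.0058,0,0,0,-10,0.01,0.0043,0.0052,0,0,0,-10,0.01,0.0054,0.0043,0,0,0,-10,0.01]'; python3 -m pendant '[0.0063,0.0033,0,0,0,-10,0.01,0.0071,0.0022,0,0,0,-10,0.01,0.0076,0.0009,0,0,0,-10,0.01]'
```

```text
time_s: 17.15
eef_pos: [0.5875, 0.0498, 0.0925]
eef_rot: [0.646, -0.645, 0.289, -0.289]
wrist_force: [1.5, 1.1, 0.5]
opening: 0.194
time_s: 17.52
eef_pos: [0.609, 0.0567, 0.0925]
eef_rot: [0.549, -0.548, 0.446, -0.446]
wrist_force: [3.5, 2.6, -0.3]
opening: 0.196
```

```bash
python3 -m pendant '[0.0079,-0.0004,0,0,0,-10,0.01,0.0079,-0.0018,0,0,0,-10,0.01,0.0077,-0.0032,0,0,0,-10,0.01,0.0073,-0.0045,0,0,0,-10,0.01]'; python3 -m pendant '[0.0067,-0.0057,0,0,0,-10,0.01,0.0058,-0.0067,0,0,0,-10,0.01,0.0048,-0.0077,0,0,0,-10,0.01,0.0036,-0.0084,0,0,0,-10,0.01]';python3 -m pendant '[0.0024,-0.0089,0,0,0,-10,0.01,0.001,-0.0092,0,0,0,-10,0.01,-0.0003,-0.0092,0,0,0,-10,0.01,-0.0017,-0.009,0,0,0,-10,0.01]'
python3 - <<'E'
from h import *
o=ctrl.get_obs();print(np.degrees(o['q']).round(1))
E
```

```text
time_s: 18.02
eef_pos: [0.6409, 0.047, 0.0926]
eef_rot: [-0.365, 0.362, -0.606, 0.607]
wrist_force: [7.4, 3.9, -2.3]
opening: 0.19
time_s: 18.52
eef_pos: [0.6629, 0.0178, 0.0927]
eef_rot: [-0.136, 0.131, -0.694, 0.695]
wrist_force: [11.5, 3.0, -5.4]
opening: 0.188
time_s: 19.02
eef_pos: [0.6645, -0.0201, 0.0927]
eef_rot: [0.109, -0.115, -0.698, 0.698]
wrist_force: [12.0, -1.4, -5.7]
opening: 0.194
[-11.9  29.3  84.3   0.   66.   96.3]
```

It tracks well, with the wrist force at 12 N or less. I'll regrip now: open, lift and unwind the tool by 180°.

```bash
python3 -m pendant '[0,0,0,0,0,0,0.05,0,0,0,0,0,0,0.06,0,0,0,0,0,0,0.06,0,0,0.05,0,0,0,0.06,0,0,0.01,0,0,10.5,0.06,0,0,0,0,0,10.5,0.06,0,0,0,0,0,10.5,0.06,0,0,0,0,0,10.5,0.06,0,0,0,0,0,10.5,0.06,0,0,0,0,0,10.5,0.06,0,0,0,0,0,10.5,0.06,0,0,0,0,0,10.5,0.06]';python3 -m pendant '[0,0,0,0,0,10.5,0.06,0,0,0,0,0,10.5,0.06,0,0,0,0,0,10.5,0.06,0,0,0,0,0,10.5,0.06,0,0,0,0,0,10.5,0.06,0,0,0,0,0,10.5,0.06,0,0,0,0,0,10.5,0.06,0,0,0,0,0,10.5,0.06,0,0,0,0,0,10.5,0.06,0,0,0,0,0,1.5,0.06,0,0,0,0,0,0,0.06]'
python3 - <<'E'
from h import *
o=ctrl.get_obs();im=ctrl.camera('wrist');save('w16.png',im);print(o['eef_pos'],Rq(o['eef_rot'])[:,0])
E
```

```text
time_s: 20.52
eef_pos: [0.661, -0.0187, 0.1524]
eef_rot: [0.387, -0.388, 0.592, -0.591]
wrist_force: [0.3, 0.1, 0.2]
opening: 0.7
time_s: 21.9
eef_pos: [0.6611, -0.0188, 0.1524]
eef_rot: [0.698, -0.698, 0.111, -0.111]
wrist_force: [0.3, 0.4, 0.2]
opening: 0.703
[ 0.66109666 -0.0188446   0.15238802] [ 9.50628247e-01 -3.10331964e-01 -9.34141107e-05]
```

View pics/w16.png

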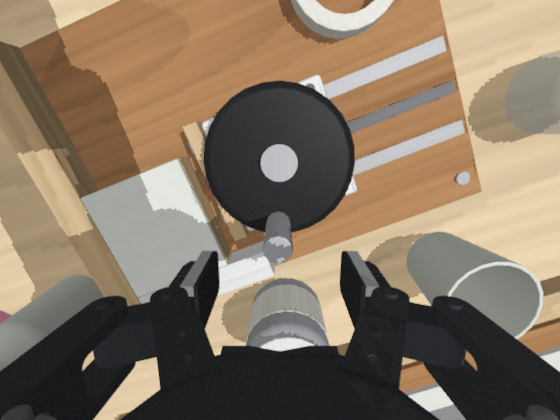

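Run:
```python
from h import *
o=ctrl.get_obs();c=cam('wrist',o)
h=atz(c,[(279,163)],.081)[0];p=atz(c,[(278,248)],.13)[0]
d=p-h;print(h,p,np.hypot(*d[:2]),np.degrees(np.arctan2(d[1],d[0])))
J=[.6195,-.0070,.0533];print(w2jig(J,h))
```

```text
[ 0.62054962 -0.00549926  0.081     ] [ 0.66177725 -0.01943117  0.13      ] 0.0435179912013627 -18.671475006082286
[[0.00112808 0.00144269 0.081     ]]
```

The handle is at -18.7°, the axis is consistent, and the jaw has about 16.5 mm (118°) left to go. I'll descend and grip.

```bash
python3 -m pendant '[0,0,-0.03,0,0,0,0.06,0.0005,-0.0005,-0.03,0,0,0,0.06,0,0,0,0,0,0,0.06,0,0,0,0,0,0,0.01,0,0,0,0,0,0,0.01,0,0,0,0,0,0,0.01,0,0,0,0,0,0,0.01,0,0,0,0,0,0,0.01]'; python3 -m pendant '[-0.003,-0.0086,0,0,0,-10,0.01,-0.0042,-0.008,0,0,0,-10,0.01,-0.0053,-0.0071,0,0,0,-10,0.01,-0.0062,-0.0061,0,0,0,-10,0.01]'
```

```text
time_s: 22.95
eef_pos: [0.6628, -0.0199, 0.0943]
eef_rot: [-0.698, 0.699, -0.109, 0.111]
wrist_force: [-1.3, -0.1, 5.5]
opening: 0.198
time_s: 23.45
eef_pos: [0.6442, -0.0495, 0.0943]
eef_rot: [0.618, -0.617, 0.343, -0.345]
wrist_force: [-0.1, 2.6, 6.6]
opening: 0.195
```

```bash
python3 -m pendant '[-0.0069,-0.005,0,0,0,-10,0.01,-0.0074,-0.0037,0,0,0,-10,0.01,-0.0077,-0.0024,0,0,0,-10,0.01,-0.0078,-0.001,0,0,0,-10,0.01]'
python3 - <<'E'
from h import *
o=ctrl.get_obs();im=ctrl.camera('wrist');save('w17.png',im);print(o['eef_pos'],o['wrist_force'],o['torque'])
E
```

```text
time_s: 23.95
eef_pos: [0.6144, -0.0613, 0.0943]
eef_rot: [-0.464, 0.462, -0.534, 0.536]
wrist_force: [1.1, 2.7, 7.0]
opening: 0.193
[ 0.61435069 -0.0613463   0.09426649] [1.08948452 2.70175262 6.95223578] [0.47117605 0.10857308 0.22426291]
```

View pics/w17.png

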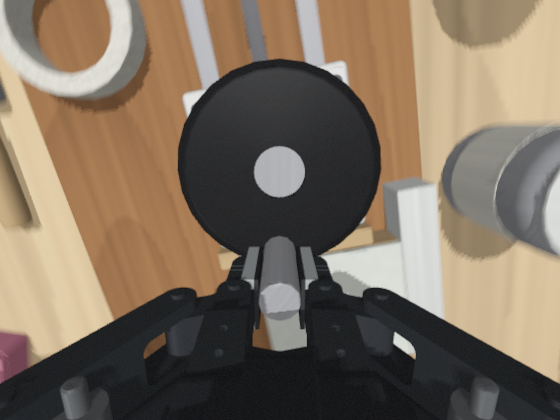

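The jaw is nearing the panel. About 38° is left, so I'll go on and then switch to fine steps with force readings.

```bash
python3 -m pendant '[-0.0076,0.0004,0,0,0,-10,0.01,-0.0071,0.0017,0,0,0,-10,0.01,-0.0065,0.0029,0,0,0,-10,0.01,0,0,0,0,0,0,0.01]'
python3 - <<'E'
from h import *
r=45
P=lambda a,th0=-128:np.array([r*np.cos(np.radians(th0-a))+.0533*np.radians(a)*8,r*np.sin(np.radians(th0-a))-.9986*np.radians(a)*8])
for k in range(0,40,4): print(-128-k,(P(k+4)-P(k)).round(2))
E
```

```text
time_s: 24.5
eef_pos: [0.5928, -0.0561, 0.0943]
eef_rot: [-0.311, 0.309, -0.635, 0.636]
wrist_force: [-0.6, 1.5, 6.4]
opening: 0.189
-128 [-2.38  1.46]
-132 [-2.23  1.62]
-136 [-2.07  1.78]
-140 [-1.9   1.92]
-144 [-1.73  2.05]
-148 [-1.54  2.16]
-152 [-1.35  2.27]
-156 [-1.15  2.35]
-160 [-0.94  2.43]
-164 [-0.73  2.49]
```

```bash
python3 -m pendant '[-0.0024,0.0015,0,0,0,-4,0.01,0,0,0,0,0,0,0.01]';python3 -m pendant '[-0.0022,0.0016,0,0,0,-4,0.01,0,0,0,0,0,0,0.01]'; python3 -m pendant '[-0.0021,0.0018,0,0,0,-4,0.01,0,0,0,0,0,0,0.01]';python3 - <<'E'
from h import *
o=ctrl.get_obs();print(o['eef_pos'],o['wrist_force'],o['torque'])
E
```

```text
time_s: 24.75
eef_pos: [0.5909, -0.0548, 0.0943]
eef_rot: [-0.289, 0.287, -0.645, 0.647]
wrist_force: [0.1, 2.0, 6.8]
opening: 0.196
time_s: 25.0
eef_pos: [0.5887, -0.0532, 0.0943]
eef_rot: [-0.266, 0.264, -0.655, 0.656]
wrist_force: [0.4, 2.1, 7.1]
opening: 0.197
time_s: 25.25
eef_pos: [0.5875, -0.0521, 0.0943]
eef_rot: [-0.244, 0.241, -0.663, 0.666]
wrist_force: [4.5, -2.0, 4.3]
opening: 0.191
[ 0.58752    -0.05209864  0.09429946] [ 4.46425876 -2.00563417  4.3284563 ] [-0.10052818 -0.46772306  0.61899626]
```

Contact: the wrist moment jumped to 0.62 N m. One more small step.

```bash
python3 -m pendant '[-0.001,0.001,0,0,0,-2,0.01,0,0,0,0,0,0,0.01]';python3 - <<'E'
from h import *
o=ctrl.get_obs();print(o['eef_pos'],o['wrist_force'],o['torque'])
im=ctrl.camera('wrist');save('w18.png',im)
E
```

```text
time_s: 25.5
eef_pos: [0.588, -0.0519, 0.0943]
eef_rot: [-0.233, 0.228, -0.667, 0.67]
wrist_force: [11.3, -4.3, -2.0]
opening: 0.194
[ 0.58802965 -0.05185662  0.09434017] [11.34281499 -4.31209867 -1.96027086] [-0.30844093 -1.44390638  0.26957667]
```

View pics/w18.png

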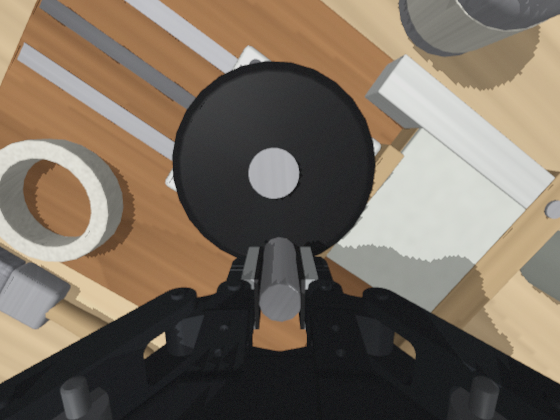

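The jaw meets the panel with roughly 15 N at the handle. I'll release and lift away.

```bash
python3 -m pendant '[0,0,0,0,0,0,0.05,0,0,0,0,0,0,0.06,0,0,0,0,0,0,0.06,0,0,0.05,0,0,0,0.06,0,0,0.05,0,0,0,0.06,-0.05,0.04,0.02,0,0,0,0.06,-0.06,0.04,0.02,0,0,0,0.06,-0.06,0.03,0.0,0,0,0,0.06,-0.04,0.03,0.0,0,0,0,0.06,0,0,0,0,0,0,0.06,0,0,0,0,0,0,0.06]'
python3 - <<'E'
from h import *
im=ctrl.camera('top')
save('t19.png',cv2.resize(im[120:275,195:395],None,fx=3.8,fy=3.8,interpolation=cv2.INTER_CUBIC))
im=ctrl.camera('scene');save('s19.png',cv2.resize(im[190:320,160:370],None,fx=3.8,fy=3.8,interpolation=cv2.INTER_CUBIC))
E
```

```text
time_s: 26.92
eef_pos: [0.3921, 0.078, 0.2281]
eef_rot: [-0.231, 0.23, -0.668, 0.669]
wrist_force: [-0.9, 0.4, -0.1]
opening: 0.701
```

View pics/t19.png

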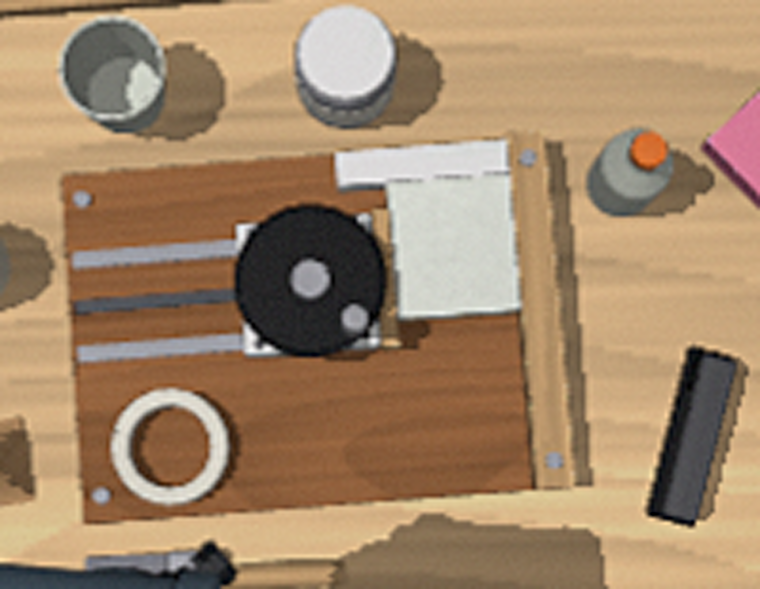

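View pics/s19.png

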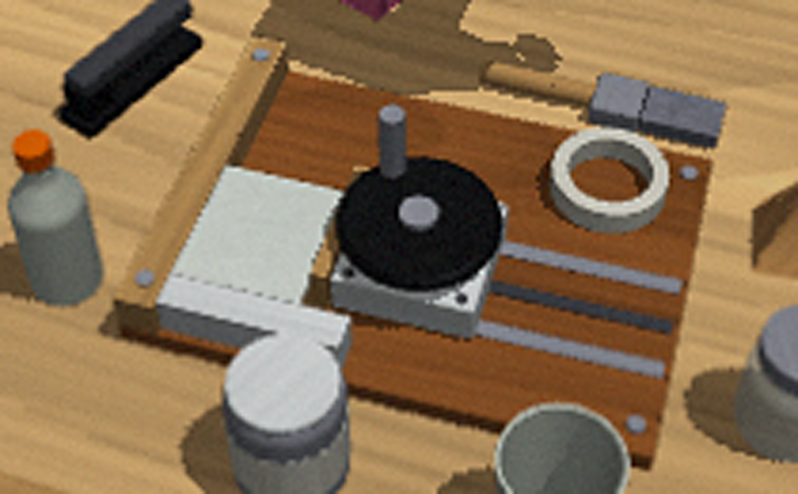

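Run:
```python
from h import *
t=cam('top');J=[.6195,-.0070,.0533]
cp=lambda l:(np.array(l,float)+.5)/3.8+[195,120]-.5
print('panel',w2jig(J,atz(t,cp([(387,184),(508,174),(519,311),(399,318)]),.048)).round(4))
h=atz(t,cp([(310,279)]),.081);p=atz(t,cp([(354.5,318)]),.13);d=(p-h)[0];print('axis',w2jig(J,h),np.degrees(np.arctan2(d[1],d[0])))
print(ctrl.get_obs()['wrist_force'])
```

```text
panel [[ 0.0685 -0.0754  0.048 ]
 [ 0.0695 -0.1634  0.048 ]
 [-0.0306 -0.1633  0.048 ]
 [-0.0294 -0.0767  0.048 ]]
axis [[-0.00067693 -0.01504747  0.081     ]] -137.65445910679915
[-0.93278149 -0.46578815  0.06333535]
```

Axis y is -15 mm, so the jaw is at -75 mm. The panel measures x≈+19.5 and y≈-120 mm and is square. I'm handing in.

```bash
python3 -c "
from h import *
print(ctrl.hand_in())"
```

```text
the job is handed in; nothing more can be done
None
```

The panel is clamped against the end stop and the fence, and the job was handed in at about 27 s of the 72 s limit.

**What I did:** I pushed the panel square against the fence, then slid it along with two fingers until it met the end stop. I then wound the crank clockwise by its handle until the jaw pressed on the panel, let go, and moved the arm clear.

**Last checks, from the top camera:**
- **Panel:** its centre is at about x +19.5 mm, y -120 mm in the vice's frame, and it is square to within about 0.02 rad.
- **Jaw:** the crank's axis is at y = -15 mm, which puts the jaw face at -75 mm as required.
- **Clamping:** the wrist readings before release came to roughly 15 N at the handle. I could not measure the jaw's force on the panel itself.
- **Other things:** the tape, tin, cup, glue, stapler and brush look undisturbed. The jar and pyramid are only partly in the last pictures, but nothing was done near them.

**What went wrong on the way:**
- **Push to the fence:** the first push jammed on a corner at about 40 N of finger force, so I pushed again nearer the far end.
- **First grip on the crank:** I did not turn the tool with the wheel, and the wrist force rose to about 52 N. I let go, measured again, and wound the rest with the tool turning along, with one regrip; the wrist force then stayed at about 14 N or less.

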